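# Seat the cutting template and run its wing screw down

### The arm

A 6-joint arm with a two-finger parallel gripper is mounted at the origin on the work surface. World frame = base frame: x ahead of the robot, y to its left, z up, the work surface at z = 0. Lengths are in m, angles in rad, forces in N, time in s.
With the tool pointing down it reaches from about 0.275 to 0.825 m from the base axis. Payload 4.9 kg.
Tool frame: the origin (TCP) lies on the mounting face of the last link; the fingertips stand 173 mm ahead of it and the grasp point (between the pads) lies 155 mm ahead of it; z points along the fingers, x is the direction in which the jaws open and shut, and the axes are right-handed (so a half turn about z gives the same grasp; the last joint's range is limited). The gripper opens to 85 mm and grips with 20 to 120 N. Pads are 22 mm wide; open, the fingers measure 114 mm over their backs; the gripper's body (76 mm by 85 mm) begins 54 mm behind the grasp point. The pads swing forward as they close: fully open they stand 13 mm farther back than shut.
Start: joints at [1.213, 0.326, -0.193, 1.052, 0, 1.437], TCP at [0.122, 0.536, 0.405] pointing down, gripper open.
Joint ranges: [-2.65, 2.65], [-0.97, 1.79], [-1.3, 1.35], [-1.93, 2.1], [-1.47, 1.37], [-3.14, 3.14]. Speed limits (rad/s): [2.57, 2.57, 3.14, 3.14, 3.14, 3.14].

### API

Orientations are given as a rotation vector (axis times angle).
In Python, from rig import status, cams, job_done gives the robot as it stands.
- The arm moves only by the tool move_arm, never from a script. Its argument "motion" is text: rows parted by semicolons, each of 7 numbers parted by spaces: the shift along the tool's x, y, z each as a share of 10 cm, from -1 to 1, then the turn, a rotation vector about the tool's x, y, z each as a share of 90 degrees, from -1 to 1, then the opening, from 0 (shut) to 1 (fully open). In form: tx ty tz ax ay az fingers; .... A call has exactly 10 rows; each row is the pose to reach, as a shift and turn from the pose measured when the call began, along the tool's axes at that moment; what a row does not reach only later rows make up. A row lasts 1/12 s, in which the tool goes at most 41.7 mm and 7.16 degrees, less where a joint would pass 70% of its speed; a pose out of reach is approached as far as the arm can. A call with a number of a shift or a turn outside -1 to 1 is refused whole. A call with a gripper value outside its range is refused whole. The fingers move at their own pace and stop on an object; "grip_force" is the grip in N (left out, the last holds). Time passes only in rows, so rows that repeat a pose let the fingers close, or fill a call up. It gives the time, the measured TCP pose, the force and the opening at its end, in the units of the state.
- status.read_state(): the state, without advancing time (a new reading comes with each control period).
- cams.read_camera(name): name is "scene" or "top"; returns a dict with "img" (480x640x3 uint8, red, green, blue), "intrinsics" (3x3 intrinsics, pixels), "R" (3x3) and "t" (3): a world point X has camera coordinates R X + t. Camera axes: x right, y down, z forward; pixel columns grow to the right and rows downward; lengths in m; the calibration is good to about 2 mm. A picture is of the moment at which its call begins. There is no depth.
- job_done(): hands the job in, once; it reports no verdict.
Trained networks look in a picture, given as the dict that the camera call returned (one of the last four; its "shot" number tells which), for a name from the list of things; names that differ only in an ending like _2 or _b are one class to them, and where a whole thing is asked for, a point or a joint stands for the part that bears it (a point fixed in the world has none). Each returns a list of dicts, best first, with "score" (0 to 1); they miss things now and then, are a little off and sometimes report something else, mostly with a low value. They report only what shows in the picture. A call takes as long as a camera call. They do not tell look-alikes from the thing itself.
- cams.regions_of(picture, thing): "mask" (480x640 bool, what is visible of it) and "rect" ([left, top, right, bottom] in pixels, round what is visible of it).
The state is a dict: "t": time; "q": joint angles; "dq": joint speeds; "tau": joint torques, N m; "eef_pos": TCP position; "tcp_rot": TCP orientation; "force": force on the tool from outside, world axes, zero at the start; "wrist_torque": the same for the moment, N m; "gripper_width": finger opening in m.
Only numpy, scipy, OpenCV 4.12 (cv2) and the standard library are available. Lean on these libraries where they do the work, as an engineer would, in place of code of your own. Each camera call takes 0.05 s, during which the arm holds its last target. There are 200 camera calls.

### The job

Slide the wooden template along the glass with a fingertip until it is flush against the fence under the clamp. Then turn the clamp's loose wing screw clockwise, stroke after stroke, pushing one wing at a time with the fingertips, until it is fully down at its stop and the foot holds the template; do not force it past that. Do not grip or lift the template or the screw, leave the other things where they are, and finish clear of everything.

Things in the scene. Friction and masses are not known exactly. Their poses are not given: they have to be found in the camera images.
- board: Fixed cutting board: dark wooden box 300 (x) x 400 (y) x 45 mm, glass sheet on top. Origin at the centre of its underside, z up; glass top at z = 51 mm. +x points away from the robot, to the fence, give or take 15 degrees. Two guide strips along x: inner faces y = +-103, outer faces +-118, x -45 to +100, top z = 61. The vertical screw axis is at x = 70, y = 0.
- fence (a point): Middle of the fence's front face, at its foot (board frame x = 85, y = 0, z = 51 mm); axes as the board's. The fence is a light wooden strip across the board, 15 mm thick, 236 long (y), 12 high above the glass.
- bracket (a point): Middle of the top edge of the clamp bracket's upright dark steel plate, on its front face (board frame x = 113, y = 0, z = 140 mm). The plate is 50 wide (y), 4 thick, and stands 43 mm behind the screw axis, so a finger cannot pass behind the screw. From it a steel arm 30 wide runs to x = 51 (board), underside z = 83, top z = 91; the screw passes through it.
- template: Loose wooden frame 120 (x) x 200 (y) x 12 mm, rails 30 wide, eight-sided window, about 0.2 kg, flat on the glass between the guides with 3 mm play each side. Origin: centre of its underside; x about the board's x. A wooden knob 22 across, 26 high stands on each end rail at y = +-85 (not to be gripped). Starts 15 to 45 mm short of the fence; slides under a few newtons.
- template_near_edge (a point): Middle of the template's edge nearest the robot (the outer face of the near rail), half-way up its 12 mm thickness.
- template_far_edge (a point): Middle of the template's far edge, half-way up. At x = 85 mm in the board's frame it touches the fence.
- screw_axis (a point): Point on the vertical axis of the wing screw, 14 mm above the underside of its hub, at the middle height of the lower part of its wings. Hub: diameter 20 mm, 18 high. At screw value 0 this point is at z = 114 mm in the board's frame; it sinks 5 mm per turn.
- wing_a: One wing of the brass wing screw: an upright flat blade 5 mm thick, that reaches from the hub to 36 mm from the axis. Origin 27 mm from the axis at the height of screw_axis; the blade spans from 8 mm below it to 18 mm above it (full height between 18 and 36 mm from the axis). At screw value 0 it points to the board's +y.
- wing_b: The other wing, alike, on the opposite side of the axis (at screw value 0 it points to the board's -y).
- screw (a joint): Angle of the wing screw, rad; grows as it is turned clockwise seen from above, which lowers it. It stands between 0 and 1.5 at the start, and its hard stop, fully down, is at 8.0. It turns with a light friction of about 0.035 N m (1 to 2 N at a wing), does not spin on by itself, and stays where it is left.
- foot: Rubber clamp foot under the screw, diameter 20 mm, 6 thick, origin at the centre of its underside, sprung (3.5 N/mm). At screw value 0 it hangs 4.4 mm above the template's top; it meets the template at about 5.5 rad and presses with about 7 N at the stop.
- tape_roll: Bystander standing on the glass: roll of tape, 60 across, 18 high; origin under its centre.
- brass_weight: Bystander standing on the glass: brass weight, 44 across, 42 high; origin under its centre.
- glue_jar: Bystander: white jar, 60 across, 85 high; origin under its centre.
- cup: Bystander: white cup, 74 across, 85 high; origin under its centre.
- sanding_block: Bystander: cork block 70 x 40 x 28 on the glass; origin under its centre.
Mind the look-alikes: they are no part of the job. There is more than one size of the template; the job needs the middle-sized.

How it is judged:
By the outcome, as a careful person would: the job done as asked, in the order asked, and still so for the second after the job is handed in, with the robot touching nothing.
It also fails if it takes over 64 s, if anything falls off the work surface, if the arm or the gripper's body presses on something with over 40 N, if the wrist force passes 120 N, or if a joint passes its speed limit or range.

## Working session

There is one attempt and no reset: what is moved stays moved. The work goes in short steps, Python scripts to look and compute and a tool call to move; the robot and the scene stay as the last step left them, time stands still between calls to the robot, and variables do not carry over. Pictures are saved under pics/ and viewed, about 8 in all and at most 12, crops included, and the job is handed in when it is done.

Besides the shell and the picture viewer there is one more tool, called after "Emit:" in YAML: its name, and indented under it one key for each argument. move_arm: Moves the arm, as the interface text tells. Shift numbers are shares of 10 cm and turn numbers shares of 90 degrees, none past 1 either way. Its arguments: {"type":"object","properties":{"motion":{"type":"string"},"grip_force":{"type":"number"}},"required":["motion"]}

```bash
ls; mkdir -p pics; python3 - <<'E'
from rig import status,cams
import cv2,numpy as np
s=status.read_state();print({k:np.round(v,3) for k,v in s.items()})
for n in("scene","top"):
    p=cams.read_camera(n);cv2.imwrite(f"pics/{n}0.png",p["img"][:,:,::-1]);print(n,p["intrinsics"],p["R"],p["t"],p["shot"])
    for th in("board","template","screw","wing_a","bracket","foot","template_near_edge"):
        try:
            for r in cams.regions_of(p,th):print(th,round(r["score"],2),np.round(r["rect"]))
        except Exception as e:print(th,e)
E
```

```text
pics
{'t': np.float64(0.0), 'q': array([ 1.213,  0.327, -0.194,  1.052, -0.   ,  1.437]), 'dq': array([ 0.001, -0.001, -0.   , -0.   , -0.001, -0.001]), 'tau': array([-1.0000e-03, -4.4340e+01,  2.6244e+01,  1.5000e-02, -0.0000e+00,
        0.0000e+00]), 'eef_pos': array([0.122, 0.536, 0.404]), 'tcp_rot': array([ 2.455e+00,  1.959e+00, -2.000e-03]), 'force': array([-0.081,  0.487, -0.106]), 'wrist_torque': array([0.01 , 0.023, 0.011]), 'gripper_width': np.float64(0.085)}
scene [[551.53486671   0.         313.89729065]
 [  0.         551.53486671 235.26894862]
 [  0.           0.           1.        ]] [[-0.05568485  0.99843327  0.00549578]
 [ 0.60524573  0.03813259 -0.79512484]
 [-0.79408866 -0.04095011 -0.60642088]] [ 0.02529575 -0.18639369  1.7011586 ] 1
board 0.95 [188. 235. 384. 357.]
template 0.97 [233. 250. 329. 301.]
template 0.81 [444. 316. 514. 382.]
template 0.76 [393. 192. 502. 240.]
screw 0.7 [264. 270. 302. 286.]
screw 0.5 [233. 252. 327. 301.]
wing_a 0.44 [266. 269. 280. 283.]
bracket 0.65 [190. 236. 387. 364.]
template_near_edge 0.7 [233. 253. 328. 302.]
template_near_edge 0.62 [394. 189. 505. 240.]
template_near_edge 0.62 [443. 320. 517. 382.]
top [[473.08217549   0.         319.28710928]
 [  0.         473.08217549 238.98694482]
 [  0.           0.           1.        ]] [[ 0.01963068 -0.99979061  0.00577693]
 [-0.98309558 -0.02035426 -0.18195822]
 [ 0.18203771 -0.00210731 -0.98328929]] [-0.00116737  0.46091306  1.03941587] 2
board 0.94 [261. 126. 455. 284.]
board 0.19 [107. 204. 150. 241.]
template 0.9 [160. 122. 201. 182.]
template 0.83 [102. 304. 232. 409.]
screw 0.75 [337. 154. 368. 166.]
screw 0.48 [413. 161. 431. 183.]
wing_a 0.41 [336. 153. 348. 164.]
bracket 0.59 [489. 213. 529. 242.]
bracket 0.58 [262. 123. 454. 282.]
bracket 0.44 [336. 156. 369. 168.]
template_near_edge 0.97 [101. 306. 230. 411.]
template_near_edge 0.65 [160. 120. 203. 185.]
```

```bash
python3 - <<'E'
import cv2
a=cv2.imread("pics/scene0.png");b=cv2.imread("pics/top0.png")
cv2.imwrite("pics/a1.png",cv2.resize(a[190:370,170:400],None,fx=3.3,fy=3.3,interpolation=2))
cv2.imwrite("pics/b1.png",cv2.resize(b[110:300,250:470],None,fx=3.15,fy=3.15,interpolation=2))
E
```

```text
(no output)
```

View pics/top0.png

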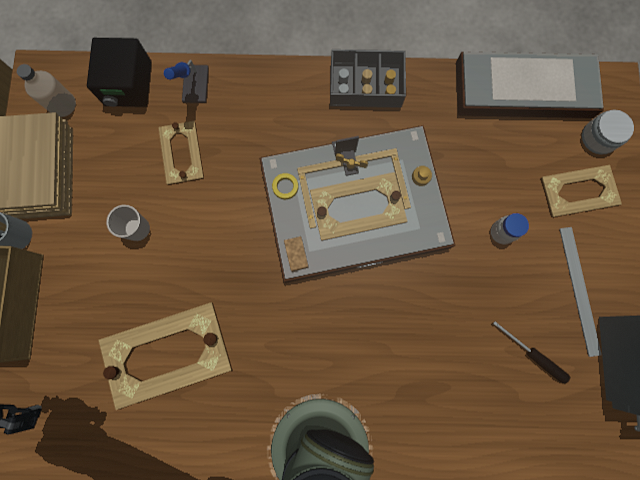

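View pics/a1.png

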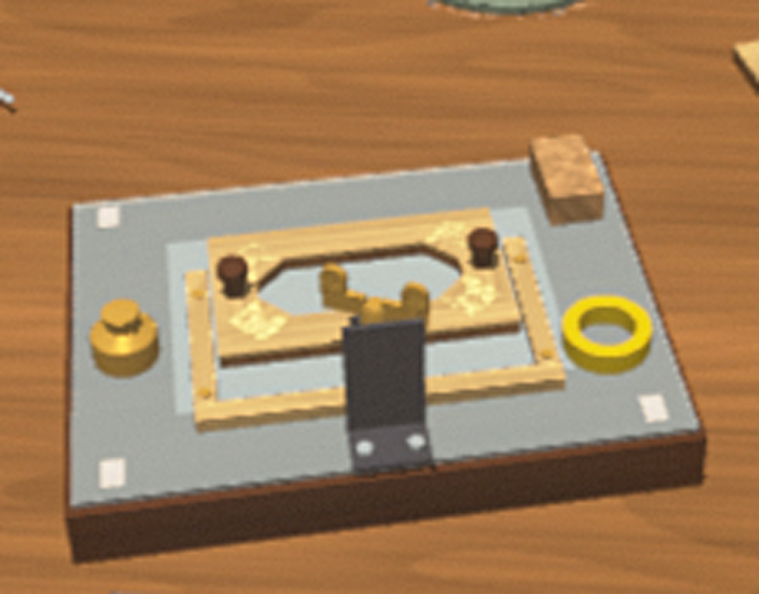

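View pics/b1.png

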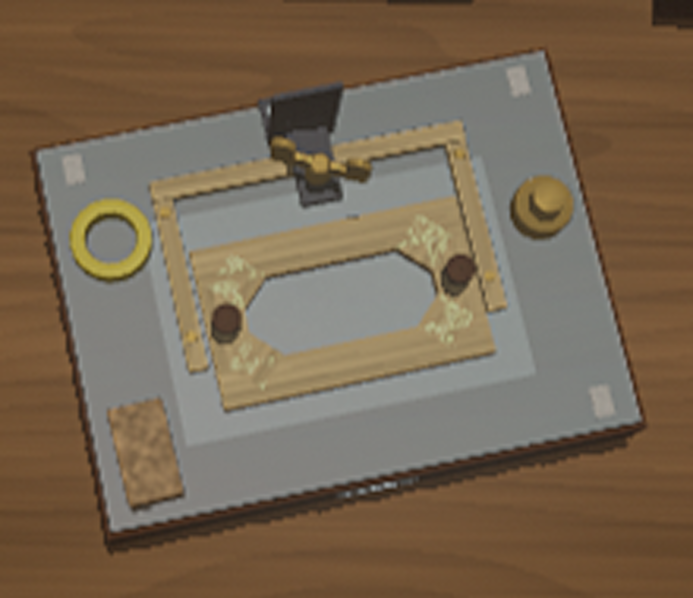

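```bash
cat >h.py <<'E'
import numpy as np,cv2
from scipy.optimize import least_squares
def proj(p,X):
    c=np.atleast_2d(X)@p["R"].T+p["t"]; k=p["intrinsics"]; u=c@k.T
    return u[:,:2]/u[:,2:]
def Rz(a): return np.array([[np.cos(a),-np.sin(a),0],[np.sin(a),np.cos(a),0],[0,0,1.]])
def world(b,P): return np.atleast_2d(P)/1000.@Rz(b[2]).T+[b[0],b[1],0]
E
python3 - <<'E'
from h import *
from rig import cams
T=cams.read_camera("top");S=cams.read_camera("scene")
co=lambda z:[[150,200,z],[150,-200,z],[-150,-200,z],[-150,200,z]]
ut=np.array([[36,150],[545,50],[643,425],[108,533]])/3.15+[250,110]
us=np.array([[705,432],[68,505],[72,205],[600,152]])/3.3+[170,190]
for z in(45,51):
    f=lambda b:np.r_[proj(T,world(b,co(z)))-ut,proj(S,world(b,co(z)))-us].ravel()
    r=least_squares(f,[.45,0,0]);print(z,r.x,np.round(r.fun,1))
    b=r.x
    if z==45: np.save("b.npy",b)
b=np.load("b.npy")
# check: top-crop points by plane-intersection in board frame
def back(p,u,z):
    f=lambda q:(proj(p,np.r_[q,z/1000])-u).ravel()
    q=least_squares(f,[.45,0]).x
    return (Rz(b[2]).T@np.r_[q-b[:2],0]*1000)[:2].round(1)
t=lambda x,y:np.array([x,y])/3.15+[250,110]
s=lambda x,y:np.array([x,y])/3.3+[170,190]
for n,u,z in[("nearL",t(226,410),63),("nearR",t(493,352),63),("farL",t(192,250),63),("fenceL",t(152,186),63),("fenceR",t(461,122),63),("guide nearL",t(196,372),61),("guide nearR",t(497,310),61),("plate top",t(306,95),140),("hub",t(318,163),118),("wL",t(279,147),130),("wR",t(366,168),130)]: print(n,back(T,u,z))
for n,u,z in[("s farR",s(218,362),63),("s farL",s(519,328),63),("s nearR",s(208,240),63),("s nearL",s(490,210),63),("s plate",s(384,325),140),("s wL",s(418,288),130),("s wR",s(333,268),130)]: print(n,back(S,u,z))
for th in (0,.3,.6,.9,1.2):
    for k in(1,-1): 
        P=[70+k*34*np.sin(th),k*34*np.cos(th),114-5*th/6.283+18]
        print(th,k,((proj(T,world(b,P))[0]-[250,110])*3.15).round(),((proj(S,world(b,P))[0]-[170,190])*3.3).round())
E
```

```text
45 [ 0.55184582 -0.07220945  0.22200394] [-3.3 -0.8 -0.  -0.8  0.5  1.5 -2.3  2.4 -0.2  0.7 -2.6  2.2 -2.1 -0.9
  0.  -0.8]
51 [ 0.55303079 -0.07175242  0.22228533] [-3.8 -2.2  0.3 -2.3  1.   0.5 -2.7  1.6  0.3 -0.9 -2.9  0.6 -2.4 -2.5
  0.3 -2.4]
nearL [-78.5  94.4]
nearR [ -75.4 -101.8]
farL [42.  94.8]
fenceL [ 95.4 113.8]
fenceR [  98.5 -119.3]
guide nearL [-46.8 109.8]
guide nearR [ -45.4 -112.4]
plate top [112.  -0.]
hub [70.  -0.9]
wL [82.6 24.7]
wR [ 55.9 -30.7]
s farR [ 54.5 -98.6]
s farL [54.  98.7]
s nearR [-68.7 -98.8]
s nearL [-70.  100.9]
s plate [119.7   2.7]
s wL [79.  28.9]
s wR [ 51.8 -21.2]
0 1 [270. 166.] [424. 275.]
0 -1 [366. 147.] [315. 287.]
0.3 1 [269. 152.] [424. 286.]
0.3 -1 [367. 161.] [316. 276.]
0.6 1 [272. 138.] [419. 297.]
0.6 -1 [364. 175.] [322. 266.]
0.9 1 [280. 126.] [410. 307.]
0.9 -1 [357. 187.] [332. 258.]
1.2 1 [291. 117.] [396. 314.]
1.2 -1 [346. 197.] [345. 251.]
```

```bash
cat >fit.py <<'E'
from h import *
def samples(segs,n=25):
    out=[]
    for a,c in segs:
        a,c=np.array(a,float),np.array(c,float); l=np.linspace(.06,.94,n)[:,None]
        out.append((a+(c-a)*l, c-a))
    return out
def edges(p,segs,pose,R):
    """for each sample: world model pt, normal (image), found edge px"""
    g=cv2.GaussianBlur(p["img"].astype(np.float32),(0,0),.7); res=[]
    for P,d in samples(segs):
        u=proj(p,world(pose,P)); t=u[-1]-u[0]; t/=np.linalg.norm(t); n=np.array([-t[1],t[0]])
        o=np.arange(-R,R+.01,.25)
        for Pi,ui in zip(P,u):
            xy=(ui+o[:,None]*n).astype(np.float32)
            v=cv2.remap(g,xy[None,:,0].copy(),xy[None,:,1].copy(),1)[0]
            gr=np.linalg.norm(v[4:]-v[:-4],axis=1)*np.exp(-(o[2:-2]/R)**2)
            i=gr.argmax()
            if gr[i]>20: res.append((Pi,n,ui+o[2:-2][i]*n))
    return res
def fit(cams_,segs,pose,Rs=(5,3,2,2)):
    for R in Rs:
        E=[(p,edges(p,segs,pose,R)) for p in cams_]
        def f(b): return np.concatenate([[ ((u-m)*n).sum() for u,m,n in zip(proj(p,world(b,[e[0] for e in es])),[e[2] for e in es],[e[1] for e in es])] for p,es in E])
        pose=least_squares(f,pose,loss="soft_l1",f_scale=.4,x_scale=[.01,.01,.02]).x
    r=f(pose); return pose,np.median(abs(r)),len(r)
BOARD=[((-150,-200,45),(150,-200,45)),((-150,200,45),(150,200,45)),((-150,-200,45),(-150,200,45)),((150,-200,45),(150,200,45))]
GUIDE=[((100,-118,63),(100,118,63)),((-45,118,61),(85,118,61)),((-45,-118,61),(85,-118,61)),((-45,103,61),(-45,118,61)),((-45,-103,61),(-45,-118,61))]
TEMPL=[((-60,-100,12+51),(-60,100,63)),((60,-100,63),(60,100,63)),((-60,100,63),(60,100,63)),((-60,-100,63),(60,-100,63))]
def rel(b,t): return np.r_[(Rz(b[2]).T@np.r_[t[:2]-b[:2],0]*1000)[:2].round(1),np.degrees(t[2]-b[2]).round(2)]
def blade(th,b,k):
    out=[]
    for r0,r1,z0,z1 in((8,18,-8,6),(18,36,-8,18)):
        q=[]
        for r in(r0,r1):
            for w in(-2.5,2.5):
                for z in(z0,z1):
                    c,s=np.cos(th),np.sin(th)
                    q.append([70+k*r*s+w*c,k*r*c-w*s,114-5*th/2/np.pi+z])
        out.append(q)
    return out
def sil(p,th,b,sc=4,box=None):
    x0,y0,x1,y1=box; m=np.zeros(((y1-y0)*sc,(x1-x0)*sc),np.uint8)
    hub=[[70+10*np.cos(a),10*np.sin(a),114-5*th/2/np.pi+z] for a in np.arange(0,6.3,.4) for z in(-14,4)]
    for q in blade(th,b,1)+blade(th,b,-1)+[hub]:
        u=((proj(p,world(b,q))-[x0,y0]+.5)*sc).astype(np.int32); cv2.fillConvexPoly(m,cv2.convexHull(u),1)
    return cv2.resize(m.astype(np.float32),(x1-x0,y1-y0),interpolation=cv2.INTER_AREA)
def brass(p,box):
    x0,y0,x1,y1=box; h=cv2.cvtColor(p["img"][y0:y1,x0:x1],cv2.COLOR_RGB2HSV).astype(int)
    return h
E
python3 - <<'E'
from fit import *
from rig import cams
T=cams.read_camera("top");S=cams.read_camera("scene"); b0=np.load("b.npy")
for nm,sg in(("board",BOARD),("guide",GUIDE),("both",BOARD+GUIDE)):
    for n,c in(("T",[T]),("S",[S]),("TS",[T,S])):
        r=fit(c,sg,b0);print(nm,n,r[0].round(4),r[1:])
b=r[0];np.save("b.npy",b)
t0=np.r_[world(b,[-16,0,0])[0,:2],b[2]]
for n,c in(("T",[T]),("S",[S]),("TS",[T,S])):
    r=fit(c,TEMPL,t0,(4,3,2,2));print("templ",n,r[1:],rel(b,r[0]))
for n,p in(("T",T),("S",S)):
    u=proj(p,world(b,[70,0,118]))[0].astype(int);print(n,u)
    box=(u[0]-14,u[1]-10,u[0]+14,u[1]+10);h=brass(p,box)
    print((h[:,:,1]).tolist()[::2])
np.savez("pix.npz",T=T["img"],S=S["img"])
print("bracket/axis world",world(b,[70,0,114]))
E
```

```text
board T [ 0.5594 -0.0771  0.2273] (np.float64(0.14021104090923356), 51)
board S [ 0.5454 -0.0688  0.2264] (np.float64(0.5019183351492735), 78)
board TS [ 0.5499 -0.0726  0.2271] (np.float64(0.39749144101864414), 170)
guide T [ 0.5504 -0.074   0.2262] (np.float64(0.222234443709174), 103)
guide S [ 0.5549 -0.0705  0.223 ] (np.float64(0.21786645996337212), 119)
guide TS [ 0.5529 -0.0721  0.2364] (np.float64(0.3825121940363213), 220)
both T [ 0.5503 -0.0732  0.2264] (np.float64(0.2544407350879154), 176)
both S [ 0.5548 -0.0707  0.2251] (np.float64(0.19227509157112724), 203)
both TS [ 0.5513 -0.0722  0.2304] (np.float64(0.482268589008273), 388)
templ T (np.float64(0.239283037315278), 74) [-17.8   -2.8   -0.08]
templ S (np.float64(0.24622692128537502), 83) [-13.1    0.2    0.24]
templ TS (np.float64(0.48945032267669536), 170) [-15.5  -1.9  -0.1]
T [350 162]
[[40, 34, 24, 36, 21, 8, 11, 9, 12, 9, 9, 12, 9, 9, 6, 9, 9, 13, 16, 7, 8, 8, 8, 8, 6, 8, 6, 6], [126, 138, 138, 138, 139, 117, 67, 13, 7, 6, 6, 9, 6, 10, 13, 12, 6, 7, 8, 8, 8, 10, 10, 14, 10, 17, 29, 50], [140, 129, 130, 134, 136, 141
[... 1581 characters left out ...]
58, 162, 158, 169, 168, 178, 140, 105, 136, 161, 142, 92, 87, 79, 44, 20, 16, 57, 143, 160, 161, 161], [94, 132, 145, 158, 162, 167, 158, 155, 161, 159, 151, 159, 167, 175, 171, 174, 173, 172, 171, 167, 175, 176, 177, 171, 167, 161, 162, 157], [67, 77, 78, 99, 124, 129, 137, 138, 141, 140, 147, 157, 163, 166, 172, 167, 172, 163, 164, 157, 150, 152, 157, 155, 163, 162, 163, 156], [128, 121, 123, 121, 120, 121, 125, 116, 96, 20, 43, 125, 163, 163, 166, 177, 166, 161, 153, 146, 145, 146, 143, 128, 132, 124, 116, 103], [117, 114, 116, 116, 117, 119, 120, 111, 71, 18, 19, 71, 81, 71, 31, 19, 22, 19, 17, 11, 6, 22, 16, 23, 29, 14, 18, 19]]
bracket/axis world [[ 0.61943673 -0.0562436   0.114     ]]
```

```bash
cat >>fit.py <<'E'
BT=np.array([.5503,-.0732,.2264]); BS=np.array([.5548,-.0707,.2251])
B=np.array([.5525,-.0720,.2258])
def screw(p,b,ths):
    """contour gradient score of the rendered screw"""
    u=proj(p,world(b,[70,0,118]))[0].astype(int); box=(u[0]-24,u[1]-24,u[0]+24,u[1]+24)
    x0,y0,x1,y1=box; im=cv2.GaussianBlur(p["img"][y0:y1,x0:x1].astype(np.float32),(0,0),.6)
    out=[]
    for th in ths:
        best=-9
        m=sil(p,th,b,box=box)
        for dx in(-1,0,1):
            for dy in(-1,0,1):
                mm=np.roll(m,(dy,dx),(0,1)); gm=np.stack(np.gradient(mm),-1); w=np.linalg.norm(gm,axis=2)
                s=0
                for c in range(3):
                    gi=np.stack(np.gradient(im[:,:,c]),-1); s=s+abs((gi*gm).sum(2)).sum()
                best=max(best,s/w.sum())
        out.append(best)
    return np.array(out)
def screw_angle(T,S,lo,hi):
    ths=np.arange(lo,hi,.05); a,c=screw(T,BT,ths),screw(S,BS,ths)
    return ths[a.argmax()].round(2),ths[c.argmax()].round(2),ths[(a/a.max()+c/c.max()).argmax()].round(2)
def tool():
    from rig import status
    from scipy.spatial.transform import Rotation as Ro
    s=status.read_state(); return s,Ro.from_rotvec(s["tcp_rot"])
def rows(way):
    """way: list of (board x,y mm, tip z mm, yaw_x rel board deg): numbers for the tool, from now"""
    from scipy.spatial.transform import Rotation as Ro
    s,R=tool(); Rm=R.as_matrix()
    now=Rz(B[2]).T@(s["eef_pos"]-[B[0],B[1],0])*1000; yaw=np.degrees(np.arctan2(Rm[1,0],Rm[0,0])-B[2])
    print("now board",now.round(1)-[0,0,173],"yaw",yaw.round(1),"F",(Rz(B[2]).T@s["force"]).round(1),"q",s["q"].round(2),"t",round(float(s["t"]),2),"w",round(float(s["gripper_width"]),3))
    for x,y,z,a in way:
        w=world(B,[x,y,z+173])[0]; d=Rm.T@(w-s["eef_pos"])*10
        t=np.radians(a)+B[2]; Rt=np.column_stack([[np.cos(t),np.sin(t),0],[np.sin(t),-np.cos(t),0],[0,0,-1]])
        rv=Ro.from_matrix(Rm.T@Rt).as_rotvec()/(np.pi/2)
        print((x,y,z,a),d.round(3),rv.round(3))
E
python3 - <<'E'
from fit import *
from rig import cams
T=cams.read_camera("top");S=cams.read_camera("scene")
print(screw_angle(T,S,0,1.55)); ths=np.arange(0,1.55,.15);print(screw(T,BT,ths).round(1),screw(S,BS,ths).round(1))
rows([(-110,0,200,90),(-110,0,57,90)])
E
```

```text
(np.float64(0.25), np.float64(0.5), np.float64(0.5))
[29.5 36.4 41.6 40.4 36.5 38.4 27.3 24.6 25.4 21.3 14.8] [32.4 36.8 45.3 56.7 50.9 42.7 28.5 25.  28.7 25.4 17.2]
now board [-283.3  689.2  231.7] yaw 64.2 F [ 0.2  0.1 -0.2] q [ 1.21  0.33 -0.19  1.05 -0.    1.44] t 1.1 w 0.085
(-110, 0, 200, 90) [-5.454  4.556  0.317] [ 0.    -0.    -0.286]
(-110, 0, 57, 90) [-5.454  4.556  1.747] [ 0.    -0.    -0.286]
```

Emit:
move_arm:
  motion: "-.1 .08 0 0 0 0 0; -.2 .16 0 0 0 0 0; -.3 .24 0 0 0 0 0; -.4 .32 0 0 0 0 0; -.5 .4 0 0 0 0 0; -.6 .48 0 0 0 0 0; -.7 .56 0 0 0 0 0; -.8 .64 0 0 0 0 0; -.9 .72 0 0 0 0 0; -1 .8 0 0 0 0 0"

```text
t: 1.93
eef_pos: [0.1784, 0.4198, 0.4047]
tcp_rot: [-2.456, -1.959, -0.0]
force: [0.7, 0.2, 0.3]
gripper_width: 0.0001
```

Emit:
move_arm:
  motion: "-.1 .08 0 0 0 0 0; -.2 .16 0 0 0 0 0; -.3 .24 0 0 0 0 0; -.4 .32 0 0 0 0 0; -.5 .4 0 0 0 0 0; -.6 .48 0 0 0 0 0; -.7 .56 0 0 0 0 0; -.8 .64 0 0 0 0 0; -.9 .72 0 0 0 0 0; -1 .8 0 0 0 0 0"

```text
t: 2.77
eef_pos: [0.2345, 0.3034, 0.4048]
tcp_rot: [-2.456, -1.959, -0.001]
force: [-0.8, 0.1, 0.5]
gripper_width: -0.0001
```

Emit:
move_arm:
  motion: "-.1 .08 0 0 0 0 0; -.2 .16 0 0 0 0 0; -.3 .24 0 0 0 0 0; -.4 .32 0 0 0 0 0; -.5 .4 0 0 0 0 0; -.6 .48 0 0 0 0 0; -.7 .56 0 0 0 0 0; -.8 .64 0 0 0 0 0; -.9 .72 0 0 0 0 0; -1 .8 0 0 0 0 0"

```text
t: 3.6
eef_pos: [0.2903, 0.187, 0.4048]
tcp_rot: [2.456, 1.959, 0.001]
force: [0.2, -0.2, -0.5]
gripper_width: 0.0002
```

Emit:
move_arm:
  motion: "-.1 .08 0 0 0 0 0; -.2 .16 0 0 0 0 0; -.3 .24 0 0 0 0 0; -.4 .32 0 0 0 0 0; -.5 .4 0 0 0 0 0; -.6 .48 0 0 0 0 0; -.7 .56 0 0 0 0 0; -.8 .64 0 0 0 0 0; -.9 .72 0 0 0 0 0; -1 .8 0 0 0 0 0"

```text
t: 4.43
eef_pos: [0.346, 0.0706, 0.4048]
tcp_rot: [2.456, 1.958, 0.002]
force: [-0.0, 0.7, -0.2]
gripper_width: -0.0001
```

```bash
python3 -c "
from fit import *
rows([(-115,0,150,90),(-110,0,57,90)])"
```

```text
now board [-169.4  185.2  231.8] yaw 64.2 F [ 0.1  0.7 -0.2] q [-0.01 -0.05 -0.64  0.98  0.    0.22] t 4.43 w -0.0
(-115, 0, 150, 90) [-1.431  1.295  0.818] [ 0.001 -0.    -0.287]
(-110, 0, 57, 90) [-1.41   1.339  1.748] [ 0.001 -0.    -0.287]
```

Emit:
move_arm:
  motion: "-.1 .09 .05 0 0 0 0; -.2 .18 .1 0 0 0 0; -.3 .27 .15 0 0 0 0; -.4 .36 .2 0 0 0 0; -.5 .45 .25 0 0 0 0; -.6 .54 .3 0 0 0 0; -.7 .63 .35 0 0 0 0; -.72 .65 .4 0 0 0 0; -.72 .65 .4 0 0 0 0; -.72 .65 .4 0 0 0 0"

```text
t: 5.27
eef_pos: [0.3927, -0.014, 0.3646]
tcp_rot: [-2.456, -1.957, -0.001]
force: [-0.5, -0.1, 0.5]
gripper_width: -0.0002
```

Emit:
move_arm:
  motion: "-.1 .09 .05 0 0 -.05 0; -.2 .18 .1 0 0 -.1 0; -.3 .27 .15 0 0 -.15 0; -.4 .36 .2 0 0 -.2 0; -.5 .45 .25 0 0 -.25 0; -.6 .54 .3 0 0 -.287 0; -.7 .63 .35 0 0 -.287 0; -.71 .65 .42 0 0 -.287 0; -.71 .65 .42 0 0 -.287 0; -.71 .65 .42 0 0 -.287 0"

```text
t: 6.1
eef_pos: [0.4396, -0.0971, 0.322]
tcp_rot: [-1.956, -2.455, -0.001]
force: [-0.4, 0.1, -0.6]
gripper_width: -0.0003
```

```bash
python3 -c "
from fit import *
rows([(-107,0,100,90),(-105,0,57,90)])"
```

```text
now board [-115.6    0.8  149. ] yaw 90.0 F [-0.3  0.2 -0.6] q [-0.38  0.23 -0.56  0.78  0.   -0.61] t 6.1 w -0.0
(-107, 0, 100, 90) [-0.009  0.087  0.49 ] [-0.001 -0.002 -0.   ]
(-105, 0, 57, 90) [-0.01   0.108  0.92 ] [-0.001 -0.002 -0.   ]
```

Emit:
move_arm:
  motion: "0 0 .12 0 0 0 0; 0 0 .24 0 0 0 0; 0 0 .36 0 0 0 0; 0 0 .48 0 0 0 0; 0 0 .6 0 0 0 0; 0 0 .7 0 0 0 0; 0 0 .8 0 0 0 0; 0 .03 .86 0 0 0 0; 0 .05 .92 0 0 0 0; 0 .05 .92 0 0 0 0"

```text
t: 6.93
eef_pos: [0.4444, -0.0953, 0.2295]
tcp_rot: [-1.955, -2.455, -0.001]
force: [0.5, -0.1, 0.8]
gripper_width: -0.0001
```

Emit:
move_arm:
  motion: "0 .03 0 0 0 0 0; 0 .06 0 0 0 0 0; 0 .09 0 0 0 0 0; 0 .12 0 0 0 0 0; 0 .15 0 0 0 0 0; 0 .18 0 0 0 0 0; 0 .21 0 0 0 0 0; 0 .24 0 0 0 0 0; 0 .27 0 0 0 0 0; 0 .3 0 0 0 0 0"

```text
t: 7.77
eef_pos: [0.4733, -0.0885, 0.2293]
tcp_rot: [-1.954, -2.454, 0.002]
force: [-3.3, -1.6, 1.6]
gripper_width: -0.0002
```

```bash
python3 -c "
from fit import *
from rig import cams
S=cams.read_camera('scene');T=cams.read_camera('top')
rows([(-46,0,57,90)])
im=cv2.resize(S['img'][220:340,180:390],None,fx=3.6,fy=3.6,interpolation=2);cv2.imwrite('pics/s2.png',im[:,:,::-1])
"
```

```text
now board [-80.2   1.5  56.3] yaw 90.0 F [-2.3  1.1 -0.8] q [-0.34  0.41 -0.59  0.57  0.   -0.56] t 7.87 w -0.0
(-46, 0, 57, 90) [-0.015  0.342 -0.007] [-0.001 -0.002  0.   ]
```

View pics/s2.png

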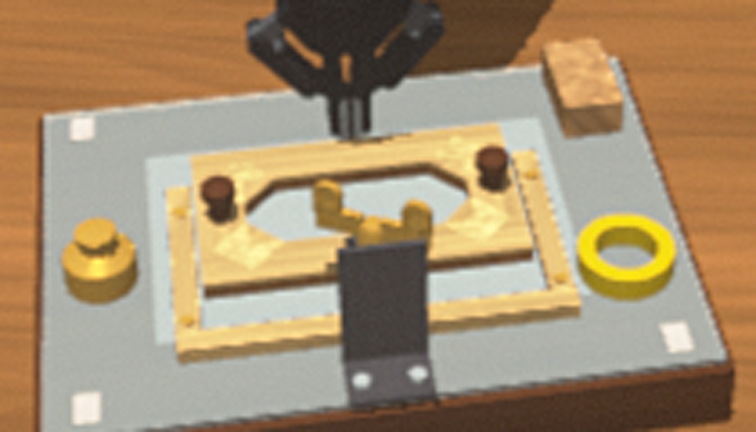

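Emit:
move_arm:
  motion: "0 .03 0 0 0 0 0; 0 .06 0 0 0 0 0; 0 .09 0 0 0 0 0; 0 .12 0 0 0 0 0; 0 .15 0 0 0 0 0; 0 .18 0 0 0 0 0; 0 .21 0 0 0 0 0; 0 .24 0 0 0 0 0; 0 .26 0 0 0 0 0; 0 .28 0 0 0 0 0"

```text
t: 8.7
eef_pos: [0.5015, -0.0822, 0.2293]
tcp_rot: [-1.955, -2.455, -0.001]
force: [-1.4, -0.7, 0.3]
gripper_width: -0.0001
```

Emit:
move_arm:
  motion: "0 .01 0 0 0 0 0; 0 .02 0 0 0 0 0; 0 .03 0 0 0 0 0; 0 .04 0 0 0 0 0; 0 .05 0 0 0 0 0; 0 .05 0 0 0 0 0; 0 .06 0 0 0 0 0; 0 .06 0 0 0 0 0; 0 .06 0 0 0 0 0; 0 .06 0 0 0 0 0"

```text
t: 9.53
eef_pos: [0.5075, -0.0808, 0.2293]
tcp_rot: [-1.955, -2.455, -0.001]
force: [-1.1, -0.9, 0.3]
gripper_width: 0.0004
```

```bash
cat >look.py <<'E'
from fit import *
from rig import cams
T=cams.read_camera("top");S=cams.read_camera("scene")
for p,b in((T,BT),(S,BS)):
    t0=np.r_[world(b,[22,0,0])[0,:2],b[2]]
    r=fit([p],TEMPL,t0,(4,3,2,2));print("templ",r[1:],rel(b,r[0]))
rows([(-46,0,57,90)])
E
python3 look.py
```

```text
templ (np.float64(0.2459044743762428), 27) [20.3  -2.6  -0.13]
templ (np.float64(0.3232855739208044), 67) [24.4  -0.4   0.17]
now board [-45.9   1.5  56.3] yaw 90.0 F [-0.8 -0.1  0.9] q [-0.3   0.45 -0.51  0.61  0.   -0.53] t 9.63 w 0.0
(-46, 0, 57, 90) [-0.015 -0.001 -0.007] [-0.001 -0.002  0.   ]
```

Not yet against the fence; small further steps until the force rises.

Emit:
move_arm:
  motion: "0 .01 0 0 0 0 0; 0 .01 0 0 0 0 0; 0 .02 0 0 0 0 0; 0 .02 0 0 0 0 0; 0 .03 0 0 0 0 0; 0 .03 0 0 0 0 0; 0 .03 0 0 0 0 0; 0 .03 0 0 0 0 0; 0 .03 0 0 0 0 0; 0 .03 0 0 0 0 0"

```text
t: 10.47
eef_pos: [0.5091, -0.0804, 0.2292]
tcp_rot: [-1.954, -2.453, 0.004]
force: [-6.6, -2.4, 5.0]
gripper_width: -0.0
```

Emit:
move_arm:
  motion: "0 .01 0 0 0 0 0; 0 .02 0 0 0 0 0; 0 .02 0 0 0 0 0; 0 .02 0 0 0 0 0; 0 .02 0 0 0 0 0; 0 .02 0 0 0 0 0; 0 .02 0 0 0 0 0; 0 .02 0 0 0 0 0; 0 .02 0 0 0 0 0; 0 .02 0 0 0 0 0"

```text
t: 11.3
eef_pos: [0.5097, -0.0801, 0.2291]
tcp_rot: [-1.953, -2.451, 0.01]
force: [-7.1, -2.5, 7.1]
gripper_width: 0.0003
```

```bash
python3 look.py
```

```text
templ (np.float64(0.2528837961422965), 35) [20.   -2.7  -0.08]
templ (np.float64(0.26748788248013056), 61) [24.7  -0.5   0.13]
now board [-43.5   1.7  56.1] yaw 90.0 F [-8.  -1.4  6.3] q [-0.3   0.46 -0.5   0.62 -0.   -0.52] t 11.4 w -0.0
(-46, 0, 57, 90) [-0.017 -0.025 -0.009] [-0.006 -0.001 -0.001]
```

```bash
sed -i 's/^B=np.*/B=np.array([.5535,-.0718,.2258])/' fit.py; cat >>fit.py <<'E'
def fing(th,k=-1,off=13.5,r=28,z=106,turn=0):
    """finger pose behind wing (k=1 wing a, -1 wing b) at screw angle th"""
    c,s=np.cos(th),np.sin(th)
    return (round(70+k*r*s-k*off*c,1),round(k*r*c+k*off*s,1),z,round(90-np.degrees(th)+turn,1))
E
python3 -c "
from fit import *
x=fing(.45,off=22.5);rows([(-75,0,57,90),(-75,0,165,90),x])"
```

```text
now board [-44.5   1.7  56.1] yaw 90.0 F [-8.  -1.4  6.3] q [-0.3   0.46 -0.5   0.62 -0.   -0.52] t 11.4 w -0.0
(-75, 0, 57, 90) [-0.017 -0.305 -0.006] [-0.006 -0.001 -0.001]
(-75, 0, 165, 90) [-0.015 -0.315 -1.086] [-0.006 -0.001 -0.001]
(np.float64(78.1), np.float64(-35.0), 106, np.float64(64.2)) [-0.365  1.222 -0.511] [-0.006  0.     0.286]
```

Emit:
move_arm:
  motion: "0 -.1 0 0 0 0 0; 0 -.2 0 0 0 0 0; 0 -.3 0 0 0 0 0; 0 -.3 -.1 0 0 0 0; 0 -.3 -.3 0 0 0 0; 0 -.3 -.5 0 0 0 0; 0 -.3 -.7 0 0 0 0; 0 -.3 -.9 0 0 0 0; 0 -.3 -1 0 0 0 0; 0 -.3 -1 0 0 0 0"

```text
t: 12.23
eef_pos: [0.4826, -0.0871, 0.3322]
tcp_rot: [-1.957, -2.455, 0.006]
force: [0.3, -1.0, 0.2]
gripper_width: 0.0001
```

```bash
python3 -c "
from fit import *
from rig import cams
T=cams.read_camera('top');S=cams.read_camera('scene')
for p,b in((T,BT),(S,BS)):
    t0=np.r_[world(b,[22,0,0])[0,:2],b[2]]
    r=fit([p],TEMPL,t0,(4,3,2,2));print('templ',r[1:],rel(b,r[0]))
print(screw_angle(T,S,0,1.5))
x=fing(.45,off=22.5);rows([(0,-20,165,64),x])"
```

```text
templ (np.float64(0.22753589533557397), 29) [20.6  -2.5  -0.25]
templ (np.float64(0.22778999228231392), 59) [24.4 -0.5  0. ]
(np.float64(0.7), np.float64(0.5), np.float64(0.5))
now board [-73.5   1.5 156.4] yaw 90.0 F [-0.   0.   0.2] q [-0.33  0.29 -0.46  0.84 -0.   -0.55] t 12.33 w 0.0
(0, -20, 165, 64) [-0.214  0.735 -0.092] [-0.006  0.     0.288]
(np.float64(78.1), np.float64(-35.0), 106, np.float64(64.2)) [-0.365  1.521  0.491] [-0.006  0.     0.286]
```

```bash
python3 -c "
from fit import *
from rig import cams
T=cams.read_camera('top');S=cams.read_camera('scene')
a=cv2.resize(T['img'][140:240,295:420],None,fx=6,fy=6,interpolation=2);c=cv2.resize(S['img'][240:330,215:340],None,fx=6,fy=6,interpolation=2)
cv2.imwrite('pics/c3.png',cv2.resize(np.vstack([a,c]),None,fx=.52,fy=.52,interpolation=3)[:,:,::-1])
# near edge only, per camera
for p,b in((T,BT),(S,BS)):
    for x in(-35,-60+22):
        pass
    e=edges(p,[((-35,-95,63),(-35,95,63))],b,5)
    d=[((m-proj(p,world(b,P))[0])*n).sum() for P,n,m in e]; s=np.linalg.norm(proj(p,world(b,[-34,0,63]))-proj(p,world(b,[-35,0,63])))
    print('near edge offset mm',np.median(d)/s,np.std(d)/s,len(d), (proj(p,world(b,[-34,0,63]))-proj(p,world(b,[-35,0,63])))[0]@e[0][1])
"
```

```text
near edge offset mm 2.31560589201962 0.0 1 0.43170520397852735
near edge offset mm -1.9546088386444424e-13 0.9470494319145376 25 0.28839145636799324
```

View pics/c3.png

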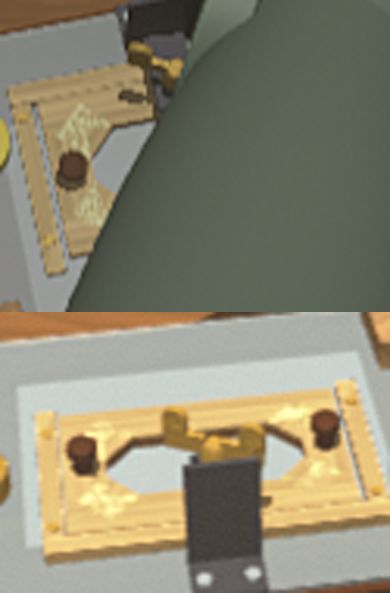

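Emit:
move_arm:
  motion: "0 .09 -.1 0 0 .04 0; -.05 .18 -.1 0 0 .08 0; -.1 .27 -.1 0 0 .12 0; -.15 .36 -.1 0 0 .16 0; -.2 .45 -.1 0 0 .2 0; -.25 .54 -.1 0 0 .24 0; -.3 .63 -.1 0 0 .287 0; -.36 .72 -.1 0 0 .287 0; -.4 .76 -.1 0 0 .287 0; -.4 .76 -.1 0 0 .287 0"

```text
t: 13.27
eef_pos: [0.5645, -0.1091, 0.336]
tcp_rot: [-2.451, -1.952, 0.015]
force: [-0.7, 0.6, 0.2]
gripper_width: 0.0
```

```bash
python3 -c "
from fit import *
x=fing(.45,off=22.5);rows([x])"
```

```text
now board [  2.4 -38.8 163. ] yaw 64.1 F [-0.6  0.8  0.2] q [-0.32  0.43 -0.22  0.93 -0.   -0.09] t 13.27 w 0.0
(np.float64(78.1), np.float64(-35.0), 106, np.float64(64.2)) [0.366 0.671 0.561] [-0.008  0.001 -0.001]
```

Emit:
move_arm:
  motion: ".07 .13 0 -.008 0 0 0; .14 .26 0 -.008 0 0 0; .21 .39 0 -.008 0 0 0; .29 .53 0 -.008 0 0 0; .366 .67 0 -.008 0 0 0; .366 .67 .12 -.008 0 0 0; .366 .67 .26 -.008 0 0 0; .366 .67 .4 -.008 0 0 0; .366 .67 .54 -.008 0 0 0; .366 .67 .56 -.008 0 0 0"

```text
t: 14.1
eef_pos: [0.6355, -0.0879, 0.2757]
tcp_rot: [-2.455, -1.955, 0.008]
force: [-0.9, -0.3, -0.4]
gripper_width: 0.0003
```

```bash
python3 -c "
from fit import *
from rig import cams
S=cams.read_camera('scene')
cv2.imwrite('pics/s4.png',cv2.resize(S['img'][215:315,225:345],None,fx=5,fy=5,interpolation=2)[:,:,::-1])
rows([fing(t) for t in (.45,.7,.95,1.2,1.45)])"
```

```text
now board [ 76.6 -34.3 103.7] yaw 64.1 F [-1.   0.1 -0.7] q [-0.25  0.6  -0.1   0.88 -0.   -0.03] t 14.15 w 0.0
(np.float64(70.0), np.float64(-31.1), 106, np.float64(64.2)) [-0.001 -0.073 -0.023] [-0.003  0.001 -0.001]
(np.float64(62.3), np.float64(-30.1), 106, np.float64(49.9)) [-0.025 -0.147 -0.022] [-0.003  0.002  0.158]
(np.float64(55.1), np.float64(-27.3), 106, np.float64(35.6)) [-0.031 -0.224 -0.022] [-0.003  0.002  0.317]
(np.float64(48.8), np.float64(-22.7), 106, np.float64(21.2)) [-0.017 -0.301 -0.021] [-0.003  0.002  0.477]
(np.float64(43.8), np.float64(-16.8), 106, np.float64(6.9)) [ 0.014 -0.372 -0.021] [-0.002  0.003  0.636]
```

View pics/s4.png

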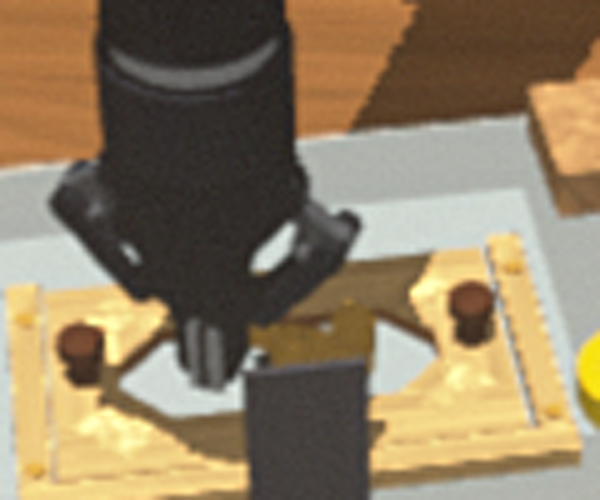

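Emit:
move_arm:
  motion: "0 -.04 -.02 0 0 0 0; 0 -.073 -.02 0 0 0 0; -.013 -.11 -.02 0 0 .08 0; -.025 -.147 -.02 0 0 .158 0; -.028 -.185 -.02 0 0 .237 0; -.031 -.224 -.02 0 0 .317 0; -.024 -.262 -.02 0 0 .397 0; -.017 -.301 -.02 0 0 .477 0; -.002 -.337 -.02 0 0 .556 0; .014 -.372 -.02 0 0 .636 0"

```text
t: 14.98
eef_pos: [0.6, -0.0785, 0.2803]
tcp_rot: [3.095, 0.533, -0.005]
force: [-0.1, -0.4, -0.5]
gripper_width: -0.0004
```

```bash
cat >st.py <<'E'
import sys
from fit import *
from rig import cams
S=cams.read_camera('scene')
lo,hi,k,turn,*ths=map(float,sys.argv[1:])
g=np.arange(lo,hi,.05);s=screw(S,BS,g);i=np.argsort(-s)[:4];print("screw S",g[i].round(2),s[i].round(0))
rows([fing(t,int(k),turn=turn) for t in ths])
E
python3 st.py .8 2.2 -1 0 1.45 1.7 1.95 2.2 2.45
```

```text
screw S [2.1  0.85 0.9  2.15] [43. 42. 41. 41.]
now board [ 43.4 -16.5 107.2] yaw 6.4 F [ 0.5 -0.1  0.4] q [-0.25  0.53 -0.21  0.83 -0.    0.98] t 15.03 w -0.0
(np.float64(43.8), np.float64(-16.8), 106, np.float64(6.9)) [0.003 0.004 0.012] [ 0.     0.002 -0.005]
(np.float64(40.5), np.float64(-9.8), 106, np.float64(-7.4)) [-0.022 -0.069  0.012] [0.    0.002 0.154]
(np.float64(39.0), np.float64(-2.2), 106, np.float64(-21.7)) [-0.028 -0.147  0.012] [0.001 0.002 0.312]
(np.float64(39.4), np.float64(5.6), 106, np.float64(-36.1)) [-0.016 -0.224  0.012] [0.001 0.002 0.472]
(np.float64(41.7), np.float64(13.0), 106, np.float64(-50.4)) [ 0.016 -0.295  0.012] [0.001 0.002 0.631]
```

Emit:
move_arm:
  motion: "-.01 -.032 .01 0 0 .07 0; -.022 -.069 .01 0 0 .154 0; -.025 -.1 .01 0 0 .22 0; -.027 -.12 .01 0 0 .27 0; -.028 -.147 .01 0 0 .312 0; -.025 -.18 .01 0 0 .38 0; -.016 -.224 .01 0 0 .472 0; -.005 -.255 .01 0 0 .54 0; .016 -.295 .01 0 0 .631 0; .016 -.295 .01 0 0 .631 0"

```text
t: 15.87
eef_pos: [0.5912, -0.0494, 0.2801]
tcp_rot: [2.973, -1.007, -0.003]
force: [-0.3, 0.7, -0.8]
gripper_width: -0.0001
```

```bash
python3 st.py 1 3 -1 0 2.45 2.6 2.75 2.9 3.05; python3 -c "
from fit import *
from rig import cams
S=cams.read_camera('scene');T=cams.read_camera('top')
a=cv2.resize(S['img'][225:315,225:345],None,fx=5,fy=5,interpolation=2)
b=cv2.resize(T['img'][120:210,300:420],None,fx=2,fy=2,interpolation=2)
a[:180,:240]=b
cv2.imwrite('pics/s5.png',a[:,:,::-1])"
```

```text
screw S [2.45 2.4  2.5  2.55] [53. 51. 50. 45.]
now board [ 41.8  13.3 107. ] yaw -50.2 F [ 0.8  0.4 -0. ] q [-0.21  0.51 -0.24  0.82 -0.    2.01] t 15.92 w 0.0
(np.float64(41.7), np.float64(13.0), 106, np.float64(-50.4)) [0.002 0.002 0.01 ] [0.002 0.001 0.002]
(np.float64(44.0), np.float64(17.0), 106, np.float64(-59.0)) [-0.015 -0.041  0.01 ] [0.002 0.001 0.098]
(np.float64(46.8), np.float64(20.7), 106, np.float64(-67.6)) [-0.025 -0.086  0.01 ] [0.002 0.    0.193]
(np.float64(50.2), np.float64(24.0), 106, np.float64(-76.2)) [-0.029 -0.134  0.01 ] [0.002 0.    0.289]
(np.float64(54.0), np.float64(26.6), 106, np.float64(-84.8)) [-0.024 -0.179  0.009] [0.002 0.    0.384]
```

View pics/s5.png

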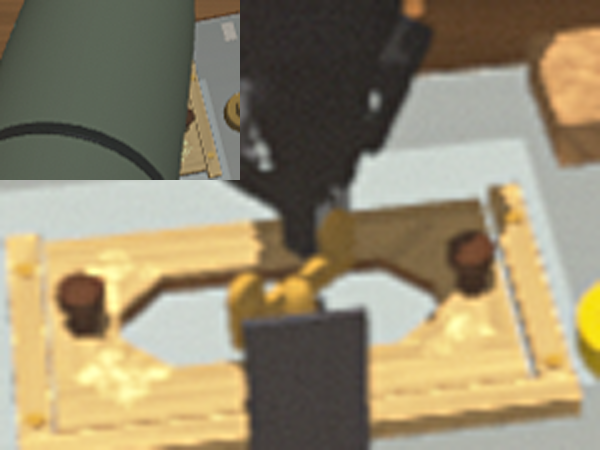

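```bash
python3 -c "
from fit import *
rows([fing(t) for t in (2.9,3.05,3.2,3.35)])"
```

```text
now board [ 41.8  13.  106.8] yaw -50.2 F [ 0.5  0.1 -0.2] q [-0.21  0.51 -0.24  0.82 -0.    2.01] t 16.02 w -0.0
(np.float64(50.2), np.float64(24.0), 106, np.float64(-76.2)) [-0.031 -0.135  0.008] [0.002 0.    0.289]
(np.float64(54.0), np.float64(26.6), 106, np.float64(-84.8)) [-0.026 -0.181  0.008] [0.002 0.    0.385]
(np.float64(58.2), np.float64(28.7), 106, np.float64(-93.3)) [-0.016 -0.227  0.007] [0.002 0.    0.479]
(np.float64(62.6), np.float64(30.2), 106, np.float64(-101.9)) [ 0.001 -0.27   0.007] [ 0.002 -0.     0.575]
```

Emit:
move_arm:
  motion: "-.008 -.02 .005 0 0 .05 0; -.015 -.041 .005 0 0 .098 0; -.02 -.063 .005 0 0 .145 0; -.025 -.086 .005 0 0 .193 0; -.028 -.11 .005 0 0 .24 0; -.031 -.135 .005 0 0 .289 0; -.026 -.181 .005 0 0 .385 0; -.016 -.227 .005 0 0 .479 0; .001 -.27 .005 0 0 .56 0; .001 -.27 .005 0 0 .56 0"

```text
t: 16.85
eef_pos: [0.6079, -0.0283, 0.2792]
tcp_rot: [2.263, -2.175, -0.002]
force: [0.2, -0.5, 0.5]
gripper_width: 0.0
```

Emit:
move_arm:
  motion: "0 .05 0 0 0 0 0; 0 .1 0 0 0 0 0; 0 .15 0 0 0 0 0; 0 .15 -.1 0 0 0 0; 0 .15 -.25 0 0 0 0; 0 .15 -.4 0 0 0 0; 0 .15 -.55 0 0 0 0; 0 .15 -.6 0 0 0 0; 0 .15 -.6 0 0 0 0; 0 .15 -.6 0 0 0 0"

```text
t: 17.68
eef_pos: [0.593, -0.0289, 0.3395]
tcp_rot: [2.264, -2.174, -0.001]
force: [-0.2, -0.5, 0.4]
gripper_width: 0.0001
```

```bash
python3 -c "
from fit import *
from rig import cams
S=cams.read_camera('scene')
g=np.arange(2.6,4,.05);s=screw(S,BS,g);i=np.argsort(-s)[:4];print(g[i],s[i])
x=fing(3.3,1,off=22.5,turn=180)
rows([(30,-20,167,-10),x])"
```

```text
[3.3  3.35 3.4  3.25] [52.886795 52.879025 51.971867 49.276543]
now board [ 47.9  33.1 165.8] yaw -100.6 F [-0.5 -0.2 -0.8] q [-0.17  0.46 -0.17  0.95 -0.    2.93] t 17.73 w 0.0
(30, -20, 167, -10) [ 0.555  0.078 -0.011] [ 2.000e-03  1.000e-03 -1.007e+00]
(np.float64(87.8), np.float64(-31.2), 106, np.float64(80.9)) [ 0.558 -0.513  0.597] [-1.000e-03 -3.000e-03  1.983e+00]
```

Emit:
move_arm:
  motion: ".03 0 0 0 0 -.07 0; .06 0 0 0 0 -.14 0; .09 0 0 0 0 -.21 0; .12 0 0 0 0 -.28 0; .15 0 0 0 0 -.35 0; .18 0 0 0 0 -.42 0; .21 0 0 0 0 -.49 0; .24 0 0 0 0 -.56 0; .27 0 0 0 0 -.63 0; .3 0 0 0 0 -.7 0"

```text
t: 18.57
eef_pos: [0.5935, -0.0588, 0.3375]
tcp_rot: [3.069, -0.663, -0.009]
force: [0.4, -0.2, -0.5]
gripper_width: 0.0001
```

```bash
python3 -c "
from fit import *
rows([(65,-20,166,20)])"
```

```text
now board [ 41.9   3.7 164.5] yaw -37.3 F [ 0.3 -0.3 -0.5] q [-0.22  0.46 -0.16  0.95 -0.    1.77] t 18.57 w 0.0
(65, -20, 166, 20) [ 0.327  0.048 -0.017] [ 0.     0.004 -0.637]
```

Emit:
move_arm:
  motion: ".03 0 -.015 0 0 -.07 0; .06 0 -.015 0 0 -.14 0; .09 0 -.015 0 0 -.21 0; .12 0 -.015 0 0 -.28 0; .15 .01 -.015 0 0 -.35 0; .18 .02 -.015 0 0 -.42 0; .21 .03 -.015 0 0 -.49 0; .26 .04 -.015 0 0 -.56 0; .3 .05 -.015 0 0 -.63 0; .33 .05 -.015 0 0 -.7 0"

```text
t: 19.4
eef_pos: [0.6213, -0.0772, 0.3374]
tcp_rot: [-2.96, -1.046, 0.012]
force: [-0.5, 0.6, -0.6]
gripper_width: -0.0003
```

```bash
python3 -c "
from fit import *
rows([(88,-34,166,81),fing(3.32,1,off=22.5,turn=180)])"
```

```text
now board [ 64.9 -20.5 164.4] yaw 26.0 F [-0.3  0.7 -0.6] q [-0.24  0.52 -0.07  0.99 -0.    0.65] t 19.4 w -0.0
(88, -34, 166, 81) [ 0.149  0.223 -0.018] [-0.005  0.002 -0.611]
(np.float64(87.2), np.float64(-31.5), 106, np.float64(79.8)) [0.156 0.2   0.582] [-0.005  0.002 -0.598]
```

Emit:
move_arm:
  motion: ".02 .03 -.015 0 0 -.07 0; .04 .06 -.015 0 0 -.14 0; .06 .09 -.015 0 0 -.21 0; .08 .12 -.015 0 0 -.28 0; .1 .15 -.015 0 0 -.35 0; .12 .18 -.015 0 0 -.42 0; .14 .2 -.015 0 0 -.49 0; .155 .21 -.015 0 0 -.56 0; .155 .21 -.015 0 0 -.6 0; .155 .21 -.015 0 0 -.6 0"

```text
t: 20.23
eef_pos: [0.6463, -0.0838, 0.3372]
tcp_rot: [-2.157, -2.274, 0.011]
force: [0.3, -1.1, 0.3]
gripper_width: 0.0002
```

```bash
python3 -c "
from fit import *
rows([fing(3.32,1,off=22.5,turn=180,z=104)]+[fing(t,1,turn=180,z=104) for t in(3.32,3.5,3.7)])"
```

```text
now board [ 87.7 -32.4 164.2] yaw 80.1 F [ 0.1 -1.1  0.3] q [-0.24  0.57  0.01  1.02 -0.   -0.29] t 20.23 w 0.0
(np.float64(87.2), np.float64(-31.5), 104, np.float64(79.8)) [ 0.008 -0.001  0.602] [-0.006 -0.001  0.003]
(np.float64(78.3), np.float64(-30.0), 104, np.float64(79.8)) [ 0.007 -0.091  0.603] [-0.006 -0.001  0.003]
(np.float64(72.8), np.float64(-31.0), 104, np.float64(69.5)) [-0.012 -0.143  0.603] [-0.007  0.     0.117]
(np.float64(66.6), np.float64(-30.9), 104, np.float64(58.0)) [-0.022 -0.205  0.604] [-0.007  0.001  0.245]
```

Emit:
move_arm:
  motion: "0 0 .14 -.006 0 0 0; 0 0 .3 -.006 0 0 0; 0 0 .45 -.006 0 0 0; 0 0 .58 -.006 0 0 0; 0 0 .6 -.006 0 0 0; .005 -.04 .6 -.006 0 0 0; .007 -.09 .6 -.006 0 0 0; -.002 -.115 .6 -.006 0 .06 0; -.012 -.143 .6 -.006 0 .117 0; -.022 -.205 .6 -.006 0 .245 0"

```text
t: 21.07
eef_pos: [0.6259, -0.0871, 0.2788]
tcp_rot: [2.49, 1.911, 0.003]
force: [2.7, 1.1, -0.3]
gripper_width: -0.0002
```

```bash
python3 -c "
from fit import *
rows([fing(t,1,turn=180,z=104) for t in(3.7,3.9,4.1,4.3,4.5,4.7)])"
```

```text
now board [ 67.2 -31.1 105.8] yaw 62.1 F [ 2.9  0.5 -0.3] q [-0.25  0.58 -0.14  0.86 -0.    0.01] t 21.07 w -0.0
(np.float64(66.6), np.float64(-30.9), 104, np.float64(58.0)) [-0.001 -0.006  0.018] [ 0.002 -0.     0.045]
(np.float64(60.5), np.float64(-29.6), 104, np.float64(46.5)) [-0.018 -0.066  0.018] [ 0.002 -0.     0.173]
(np.float64(54.8), np.float64(-27.1), 104, np.float64(35.1)) [-0.023 -0.128  0.017] [ 0.002 -0.     0.3  ]
(np.float64(49.8), np.float64(-23.6), 104, np.float64(23.6)) [-0.015 -0.189  0.017] [ 0.002 -0.001  0.428]
(np.float64(45.5), np.float64(-19.1), 104, np.float64(12.2)) [ 0.004 -0.248  0.017] [ 0.002 -0.001  0.554]
(np.float64(42.2), np.float64(-13.8), 104, np.float64(0.7)) [ 0.036 -0.302  0.017] [ 0.002 -0.001  0.682]
```

Emit:
move_arm:
  motion: "-.006 -.02 .01 0 0 .08 0; -.013 -.046 .01 0 0 .14 0; -.019 -.075 .01 0 0 .2 0; -.022 -.11 .01 0 0 .265 0; -.022 -.145 .01 0 0 .335 0; -.018 -.18 .01 0 0 .41 0; -.01 -.21 .01 0 0 .475 0; .004 -.248 .01 0 0 .554 0; .02 -.277 .01 0 0 .62 0; .036 -.302 .01 0 0 .682 0"

```text
t: 21.9
eef_pos: [0.5975, -0.076, 0.279]
tcp_rot: [3.118, 0.363, 0.006]
force: [0.2, -1.6, -2.0]
gripper_width: 0.0001
```

```bash
python3 st.py 4 5.3 1 180 4.7 4.9 5.1 5.3 5.5 5.7
```

```text
screw S [5.25 5.2  4.05 4.  ] [47. 40. 38. 37.]
now board [ 41.8 -13.5 106. ] yaw 0.2 F [-0.6 -0.4 -0.5] q [-0.25  0.53 -0.23  0.82 -0.    1.09] t 21.95 w -0.0
(np.float64(42.2), np.float64(-13.8), 106, np.float64(0.7)) [ 0.004  0.003 -0.   ] [ 0.002 -0.002 -0.005]
(np.float64(40.0), np.float64(-8.0), 106, np.float64(-10.7)) [-0.018 -0.055 -0.001] [ 0.001 -0.002  0.121]
(np.float64(39.0), np.float64(-1.9), 106, np.float64(-22.2)) [-0.028 -0.116 -0.001] [ 0.001 -0.003  0.249]
(np.float64(39.2), np.float64(4.3), 106, np.float64(-33.7)) [-0.026 -0.178 -0.001] [ 0.001 -0.003  0.377]
(np.float64(40.7), np.float64(10.3), 106, np.float64(-45.1)) [-0.01  -0.238 -0.001] [ 0.001 -0.003  0.504]
(np.float64(43.3), np.float64(15.9), 106, np.float64(-56.6)) [ 0.016 -0.294 -0.001] [ 0.    -0.003  0.631]
```

Emit:
move_arm:
  motion: "-.007 -.026 .02 0 0 .06 0; -.018 -.055 .02 0 0 .121 0; -.024 -.085 .02 0 0 .185 0; -.028 -.116 .02 0 0 .249 0; -.028 -.147 .02 0 0 .313 0; -.026 -.178 .02 0 0 .377 0; -.019 -.208 .02 0 0 .44 0; -.01 -.238 .02 0 0 .504 0; .002 -.266 .02 0 0 .568 0; .016 -.294 .02 0 0 .631 0"

```text
t: 22.78
eef_pos: [0.5921, -0.0469, 0.2779]
tcp_rot: [2.914, -1.172, 0.009]
force: [-0.5, -1.4, -1.0]
gripper_width: -0.0003
```

```bash
python3 st.py 4.8 6.3 1 180 5.7 5.85 6.0 6.15 6.3 6.45
```

```text
screw S [5.65 5.7  5.6  5.75] [52. 51. 50. 47.]
now board [ 43.4  16.  104.9] yaw -56.9 F [-0.7 -1.3  0. ] q [-0.2   0.51 -0.25  0.8  -0.    2.14] t 22.83 w -0.0
(np.float64(43.3), np.float64(15.9), 106, np.float64(-56.6)) [ 0.001  0.002 -0.011] [-0.001 -0.004 -0.003]
(np.float64(46.0), np.float64(19.7), 106, np.float64(-65.2)) [-0.016 -0.042 -0.011] [-0.001 -0.003  0.092]
(np.float64(49.2), np.float64(23.1), 106, np.float64(-73.8)) [-0.027 -0.087 -0.011] [-0.002 -0.003  0.188]
(np.float64(52.9), np.float64(26.0), 106, np.float64(-82.4)) [-0.031 -0.134 -0.011] [-0.002 -0.003  0.283]
(np.float64(57.0), np.float64(28.2), 106, np.float64(-91.0)) [-0.027 -0.18  -0.011] [-0.002 -0.003  0.379]
(np.float64(61.3), np.float64(29.9), 106, np.float64(-99.6)) [-0.018 -0.226 -0.011] [-0.002 -0.003  0.474]
```

Emit:
move_arm:
  motion: "-.008 -.02 0 0 0 .046 0; -.016 -.042 0 0 0 .092 0; -.022 -.064 0 0 0 .14 0; -.027 -.087 0 0 0 .188 0; -.03 -.11 0 0 0 .235 0; -.031 -.134 0 0 0 .283 0; -.029 -.157 0 0 0 .33 0; -.027 -.18 0 0 0 .379 0; -.018 -.226 0 0 0 .474 0; -.015 -.235 0 0 0 .474 0"

```text
t: 23.67
eef_pos: [0.6073, -0.0286, 0.2784]
tcp_rot: [-2.284, 2.155, -0.009]
force: [-0.6, 0.1, 0.3]
gripper_width: -0.0
```

Emit:
move_arm:
  motion: "0 .05 0 0 0 0 0; 0 .1 0 0 0 0 0; 0 .15 0 0 0 0 0; 0 .15 -.1 0 0 0 0; 0 .15 -.25 0 0 0 0; 0 .15 -.4 0 0 0 0; 0 .15 -.55 0 0 0 0; 0 .15 -.6 0 0 0 0; 0 .15 -.6 0 0 0 0; 0 .15 -.6 0 0 0 0"

```text
t: 24.5
eef_pos: [0.5919, -0.0293, 0.3387]
tcp_rot: [-2.284, 2.155, -0.01]
force: [0.6, -0.0, -0.3]
gripper_width: 0.0001
```

Emit:
move_arm:
  motion: ".03 0 0 0 0 -.07 0; .06 0 0 0 0 -.14 0; .09 0 0 0 0 -.21 0; .12 0 0 0 0 -.28 0; .15 0 0 0 0 -.35 0; .18 0 0 0 0 -.42 0; .21 0 0 0 0 -.49 0; .24 0 0 0 0 -.56 0; .27 0 0 0 0 -.63 0; .3 0 0 0 0 -.7 0"

```text
t: 25.33
eef_pos: [0.5932, -0.0592, 0.3373]
tcp_rot: [3.075, -0.635, 0.006]
force: [0.8, -0.3, -0.3]
gripper_width: -0.0
```

```bash
python3 -c "
from fit import *
from rig import cams
S=cams.read_camera('scene')
g=np.arange(5.8,7,.05);s=screw(S,BS,g);i=np.argsort(-s)[:4];print(g[i],s[i])
rows([(65,-20,166,23),fing(6.45,off=22.5,turn=360)])"
```

```text
[6.5  6.55 6.6  6.45] [47.130203 46.538292 45.797703 45.7363  ]
now board [ 41.5   2.8 164.4] yaw -36.1 F [ 0.3 -0.4  0.7] q [-0.22  0.46 -0.17  0.94 -0.    1.75] t 25.38 w -0.0
(65, -20, 166, 23) [ 0.325  0.046 -0.014] [ 0.002 -0.002 -0.657]
(np.float64(87.5), np.float64(-31.3), 106, np.float64(80.4)) [0.571 0.004 0.587] [ 3.000e-03 -1.000e-03 -1.295e+00]
```

Emit:
move_arm:
  motion: ".03 0 -.015 0 0 -.07 0; .06 0 -.015 0 0 -.14 0; .09 0 -.015 0 0 -.21 0; .12 0 -.015 0 0 -.28 0; .15 .01 -.015 0 0 -.35 0; .18 .02 -.015 0 0 -.42 0; .21 .03 -.015 0 0 -.49 0; .26 .04 -.015 0 0 -.56 0; .3 .05 -.015 0 0 -.63 0; .33 .05 -.015 0 0 -.7 0"

```text
t: 26.22
eef_pos: [0.6215, -0.0774, 0.3379]
tcp_rot: [2.949, 1.073, 0.001]
force: [0.4, 0.1, -1.4]
gripper_width: 0.0001
```

Emit:
move_arm:
  motion: ".02 .03 -.015 0 0 -.07 0; .04 .06 -.015 0 0 -.14 0; .06 .09 -.015 0 0 -.21 0; .08 .12 -.015 0 0 -.28 0; .1 .15 -.015 0 0 -.35 0; .12 .18 -.015 0 0 -.42 0; .14 .2 -.015 0 0 -.49 0; .155 .21 -.015 0 0 -.56 0; .155 .21 -.015 0 0 -.58 0; .155 .21 -.015 0 0 -.58 0"

```text
t: 27.05
eef_pos: [0.6466, -0.0834, 0.3382]
tcp_rot: [2.179, 2.261, -0.002]
force: [0.0, 0.2, 0.4]
gripper_width: 0.0
```

```bash
python3 -c "
from fit import *
rows([fing(6.48,off=22.5,turn=360,z=103)]+[fing(t,turn=360,z=103) for t in(6.48,6.7,6.9)])"
```

```text
now board [ 88.1 -32.2 165.2] yaw 79.2 F [0.1 0.2 0.4] q [-0.24  0.56  0.    1.01 -0.   -0.28] t 27.05 w 0.0
(np.float64(86.6), np.float64(-31.9), 103, np.float64(78.7)) [ 0.001 -0.015  0.622] [-0.     0.001  0.005]
(np.float64(77.8), np.float64(-30.1), 103, np.float64(78.7)) [ 0.002 -0.105  0.622] [-0.     0.001  0.005]
(np.float64(71.0), np.float64(-31.1), 103, np.float64(66.1)) [-0.021 -0.17   0.622] [0.    0.001 0.145]
(np.float64(64.8), np.float64(-30.6), 103, np.float64(54.7)) [-0.027 -0.232  0.622] [0.    0.001 0.272]
```

Emit:
move_arm:
  motion: "0 0 .14 0 0 0 0; 0 0 .3 0 0 0 0; 0 0 .45 0 0 0 0; 0 0 .59 0 0 0 0; 0 0 .62 0 0 0 0; .002 -.05 .62 0 0 0 0; .002 -.105 .62 0 0 0 0; -.01 -.137 .62 0 0 .07 0; -.021 -.17 .62 0 0 .145 0; -.024 -.2 .62 0 0 .21 0"

```text
t: 27.88
eef_pos: [0.6267, -0.0869, 0.2776]
tcp_rot: [2.525, 1.863, 0.001]
force: [1.1, -1.4, -1.0]
gripper_width: 0.0001
```

```bash
python3 -c "
from fit import *
rows([fing(t,turn=360,z=103) for t in(6.8,7,7.2,7.4,7.6)])"
```

```text
now board [ 68.  -31.1 104.6] yaw 59.9 F [ 0.7 -1.6 -1. ] q [-0.25  0.58 -0.13  0.86 -0.    0.05] t 27.88 w 0.0
(np.float64(67.9), np.float64(-31.0), 103, np.float64(60.4)) [ 0.001 -0.002  0.016] [ 0.002  0.001 -0.005]
(np.float64(61.8), np.float64(-30.0), 103, np.float64(48.9)) [-0.021 -0.059  0.016] [0.002 0.001 0.122]
(np.float64(56.0), np.float64(-27.7), 103, np.float64(37.5)) [-0.03  -0.121  0.016] [0.002 0.001 0.249]
(np.float64(50.8), np.float64(-24.4), 103, np.float64(26.0)) [-0.028 -0.183  0.016] [0.002 0.001 0.377]
(np.float64(46.3), np.float64(-20.1), 103, np.float64(14.6)) [-0.013 -0.243  0.015] [0.002 0.    0.503]
```

Emit:
move_arm:
  motion: "-.01 -.03 .015 0 0 .06 0; -.021 -.059 .015 0 0 .122 0; -.026 -.09 .015 0 0 .185 0; -.03 -.121 .015 0 0 .249 0; -.03 -.152 .015 0 0 .313 0; -.028 -.183 .015 0 0 .377 0; -.021 -.213 .015 0 0 .44 0; -.013 -.243 .015 0 0 .503 0; -.013 -.243 .015 0 0 .503 0; -.013 -.243 .015 0 0 .503 0"

```text
t: 28.72
eef_pos: [0.6031, -0.081, 0.2772]
tcp_rot: [3.046, 0.751, 0.005]
force: [-0.2, -0.2, -1.0]
gripper_width: -0.0
```

```bash
python3 st.py 6.8 8.3 -1 360 7.6 7.7 7.8 7.9 8.0
```

```text
screw S [7.15 7.1  7.2  7.  ] [41. 40. 39. 38.]
now board [ 46.4 -20.1 104. ] yaw 14.8 F [-0.2  0.2  0.2] q [-0.25  0.54 -0.21  0.82 -0.    0.83] t 28.77 w -0.0
(np.float64(46.3), np.float64(-20.1), 106, np.float64(14.6)) [-0.   -0.   -0.02] [ 0.003 -0.001  0.002]
(np.float64(44.4), np.float64(-17.6), 106, np.float64(8.8)) [-0.012 -0.029 -0.02 ] [ 0.003 -0.001  0.066]
(np.float64(42.8), np.float64(-15.0), 106, np.float64(3.1)) [-0.021 -0.059 -0.02 ] [ 0.003 -0.002  0.13 ]
(np.float64(41.4), np.float64(-12.2), 106, np.float64(-2.6)) [-0.028 -0.089 -0.021] [ 0.003 -0.002  0.193]
(np.float64(40.3), np.float64(-9.3), 106, np.float64(-8.4)) [-0.031 -0.12  -0.021] [ 0.003 -0.002  0.257]
```

Emit:
move_arm:
  motion: "-.006 -.015 0 0 0 .033 0; -.012 -.029 0 0 0 .066 0; -.017 -.044 0 0 0 .1 0; -.021 -.059 0 0 0 .13 0; -.025 -.074 0 0 0 .16 0; -.028 -.089 0 0 0 .193 0; -.028 -.089 0 0 0 .193 0; -.028 -.089 0 0 0 .193 0; -.028 -.089 0 0 0 .193 0; -.028 -.089 0 0 0 .193 0"

```text
t: 29.6
eef_pos: [0.5967, -0.0746, 0.2771]
tcp_rot: [3.125, 0.284, 0.006]
force: [0.4, -0.3, 1.3]
gripper_width: 0.0001
```

```bash
python3 st.py 7.2 8.4 -1 360 7.9 7.95 8.0 8.05 8.1; python3 -c "
from fit import *
from rig import cams
S=cams.read_camera('scene')
a=cv2.resize(S['img'][225:315,225:345],None,fx=5,fy=5,interpolation=2)
cv2.imwrite('pics/s6.png',a[:,:,::-1])"
```

```text
screw S [8.4  8.35 7.2  7.25] [47. 43. 39. 34.]
now board [ 41.5 -12.4 104.1] yaw -2.6 F [-0.6 -0.4  0.9] q [-0.25  0.53 -0.23  0.81 -0.    1.14] t 29.65 w 0.0
(np.float64(41.4), np.float64(-12.2), 106, np.float64(-2.6)) [-0.001 -0.002 -0.019] [ 0.002 -0.002  0.   ]
(np.float64(40.8), np.float64(-10.8), 106, np.float64(-5.5)) [-0.007 -0.016 -0.019] [ 0.002 -0.002  0.033]
(np.float64(40.3), np.float64(-9.3), 106, np.float64(-8.4)) [-0.013 -0.03  -0.019] [ 0.002 -0.002  0.065]
(np.float64(39.9), np.float64(-7.8), 106, np.float64(-11.2)) [-0.018 -0.045 -0.019] [ 0.002 -0.002  0.096]
(np.float64(39.6), np.float64(-6.3), 106, np.float64(-14.1)) [-0.021 -0.06  -0.019] [ 0.002 -0.002  0.128]
```

View pics/s6.png

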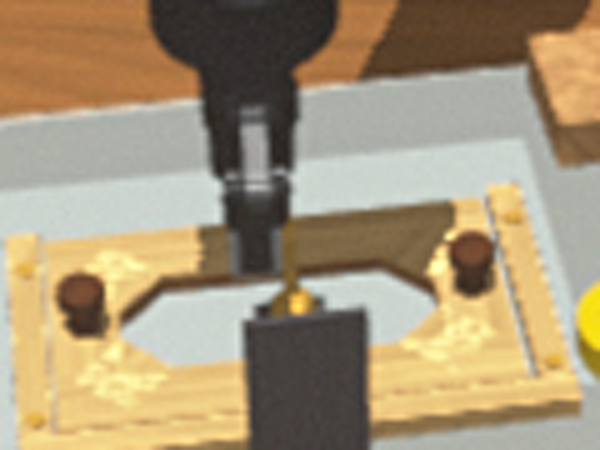

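Emit:
move_arm:
  motion: "-.002 -.004 0 0 0 .01 0; -.005 -.01 0 0 0 .02 0; -.007 -.016 0 0 0 .033 0; -.01 -.022 0 0 0 .05 0; -.013 -.03 0 0 0 .065 0; -.013 -.03 0 0 0 .065 0; -.013 -.03 0 0 0 .065 0; -.013 -.03 0 0 0 .065 0; -.013 -.03 0 0 0 .065 0; -.013 -.03 0 0 0 .065 0"

```text
t: 30.53
eef_pos: [0.5948, -0.0718, 0.277]
tcp_rot: [3.136, 0.124, 0.006]
force: [-0.3, -0.3, -0.5]
gripper_width: -0.0002
```

```bash
python3 -c "
from fit import *
rows([fing(t,turn=360,z=104) for t in(8,8.05,8.1,8.15)])"
```

```text
now board [ 40.3  -9.2 104. ] yaw -8.4 F [-0.4 -0.3 -0.5] q [-0.24  0.52 -0.24  0.81 -0.    1.25] t 30.53 w -0.0
(np.float64(40.3), np.float64(-9.3), 104, np.float64(-8.4)) [0.    0.001 0.   ] [ 0.002 -0.002 -0.   ]
(np.float64(39.9), np.float64(-7.8), 104, np.float64(-11.2)) [-0.006 -0.014  0.   ] [ 0.002 -0.002  0.031]
(np.float64(39.6), np.float64(-6.3), 104, np.float64(-14.1)) [-0.011 -0.028  0.   ] [ 0.002 -0.002  0.063]
(np.float64(39.3), np.float64(-4.7), 104, np.float64(-17.0)) [-0.016 -0.043 -0.   ] [ 0.002 -0.003  0.095]
```

Emit:
move_arm:
  motion: "-.001 -.003 0 0 0 .006 0; -.002 -.006 0 0 0 .012 0; -.004 -.009 0 0 0 .02 0; -.006 -.014 0 0 0 .031 0; -.006 -.014 0 0 0 .031 0; -.006 -.014 0 0 0 .031 0; -.006 -.014 0 0 0 .031 0; -.006 -.014 0 0 0 .031 0; -.006 -.014 0 0 0 .031 0; -.006 -.014 0 0 0 .031 0"

```text
t: 31.37
eef_pos: [0.5942, -0.0712, 0.2771]
tcp_rot: [3.136, 0.045, 0.006]
force: [0.2, -5.1, -0.2]
gripper_width: -0.0001
```

```bash
python3 -c "
from fit import *
rows([fing(t,turn=360,z=104) for t in(8,8.05,8.1,8.15)])"
```

```text
now board [ 39.8  -8.6 104.1] yaw -11.3 F [-1.  -5.  -0.2] q [-0.24  0.52 -0.24  0.81 -0.    1.3 ] t 31.37 w -0.0
(np.float64(40.3), np.float64(-9.3), 104, np.float64(-8.4)) [0.006 0.006 0.001] [ 0.003 -0.002 -0.032]
(np.float64(39.9), np.float64(-7.8), 104, np.float64(-11.2)) [-0.001 -0.008  0.001] [ 0.003 -0.003 -0.001]
(np.float64(39.6), np.float64(-6.3), 104, np.float64(-14.1)) [-0.006 -0.022  0.001] [ 0.003 -0.003  0.031]
(np.float64(39.3), np.float64(-4.7), 104, np.float64(-17.0)) [-0.013 -0.037  0.001] [ 0.003 -0.003  0.063]
```

Emit:
move_arm:
  motion: "0 .05 0 0 0 0 0; 0 .1 0 0 0 0 0; 0 .2 0 0 0 0 0; 0 .2 -.15 0 0 0 0; 0 .2 -.3 0 0 0 0; 0 .2 -.5 0 0 0 0; 0 .2 -.7 0 0 0 0; 0 .2 -.85 0 0 0 0; 0 .2 -1 0 0 0 0; 0 .2 -1 0 0 0 0"

```text
t: 32.2
eef_pos: [0.5952, -0.0914, 0.3804]
tcp_rot: [3.135, 0.044, 0.014]
force: [0.8, 0.0, 0.0]
gripper_width: -0.0002
```

Emit:
move_arm:
  motion: "-.1 .1 -.05 0 0 0 0; -.2 .2 -.1 0 0 0 0; -.3 .3 -.15 0 0 0 0; -.4 .4 -.2 0 0 0 0; -.5 .5 -.25 0 0 0 0; -.6 .6 -.3 0 0 0 0; -.7 .7 -.35 0 0 0 0; -.8 .8 -.4 0 0 0 0; -.9 .9 -.4 0 0 0 0; -.9 .9 -.4 0 0 0 0"

```text
t: 33.03
eef_pos: [0.5058, -0.1856, 0.4209]
tcp_rot: [3.134, 0.04, 0.014]
force: [-0.2, -0.2, -0.2]
gripper_width: 0.0004
```

```bash
python3 -c "
from fit import *
from rig import cams
S=cams.read_camera('scene');T=cams.read_camera('top')
g=np.arange(7,8.6,.05)
for p,b in((S,BS),(T,BT)):
    s=screw(p,b,g);i=np.argsort(-s)[:4];print(g[i].round(2),s[i].round(1))
    t0=np.r_[world(b,[24,0,0])[0,:2],b[2]]
    r=fit([p],TEMPL,t0,(4,3,2,2));print('templ',r[1:],rel(b,r[0]))
rows([])
a=cv2.resize(S['img'][225:345,185:390],None,fx=3.6,fy=3.6,interpolation=2);t=cv2.resize(T['img'][130:230,300:420],None,fx=2,fy=2,interpolation=2)
a[:200,-240:]=t
cv2.imwrite('pics/s7.png',a[:,:,::-1])"
```

```text
[8.4  8.45 8.35 8.5 ] [48.9 45.9 43.9 43.8]
templ (np.float64(0.23258504391864357), 57) [24.6  -0.3  -0.03]
[8.   8.05 7.95 8.25] [43.4 41.2 40.8 37.7]
templ (np.float64(0.24673666932383212), 58) [24.1  -2.6  -0.43]
now board [-70.6 -99.2 247.5] yaw -11.4 F [ 0.  -0.4 -0.2] q [-0.49  0.29 -0.2   1.07 -0.    1.06] t 33.13 w 0.0
```

View pics/s7.png

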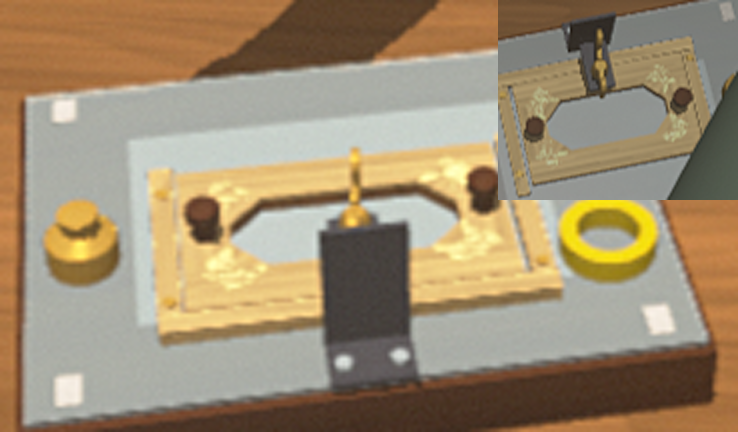

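```bash
python3 -c "
from fit import *
from rig import cams,job_done
S=cams.read_camera('scene');T=cams.read_camera('top')
for th in(7.7,7.85,8,8.1):
    z=114-5*th/6.283
    for p,b in((S,BS),(T,BT)):
        print(th,(proj(p,world(b,[70-34*np.sin(th),-34*np.cos(th),z+18]))[0]-proj(p,world(b,[70,0,z+4]))[0]).round(1),end=' ')
    print()
h=cv2.cvtColor(S['img'][262:288,270:300],cv2.COLOR_RGB2HSV)
b=(S['img'][262:288,270:300,0].astype(int)-S['img'][262:288,270:300,2])
for i in range(0,26,3): print(262+i, (np.arange(270,300)*np.clip(b[i]-40,0,None)).sum()/max(1,np.clip(b[i]-40,0,None).sum()))
"
```

```text
7.7 [ -4.7 -15.3] 7.7 [ 6.2 11.9] 
7.85 [ -2.3 -15.7] 7.85 [ 3.9 12.5] 
8 [  0.2 -15.9] 8 [ 1.6 12.8] 
8.1 [  1.8 -15.8] 8.1 [ 0.  12.8] 
262 0.0
265 0.0
268 289.7960235640648
271 284.50794415021664
274 284.600307062436
277 279.8525206922498
280 279.84235294117644
283 283.26776859504133
286 282.78954802259886
```

```bash
python3 -c "
from rig import job_done
print(job_done())"
```

```text
the job is handed in; nothing more can be done
None
```

I slid the middle-sized template flush against the fence with the shut fingertips, then turned the wing screw down to its stop. The job was handed in at about 33 s on the robot's clock, with the arm raised clear of everything.

**Template:** it stopped moving and the push force rose to about 8 N, so I took that as fence contact. In the last pictures its origin is 24 to 25 mm along the board's x. Fully flush is 25 mm.
- The scene camera shows it square to within 0.03°. The top camera gives −0.43°, a value within that fit's coarse resolution.
- Earlier top-camera fits read about 20 mm, but the arm was blocking most of that view. The scene view showed it flush.

**Screw:** it took three strokes, from about 0.5 rad, pushing wing b, then wing a, then wing b again. The push force was at noise level just before the end, then rose to 5 N with the finger blocked, so I stopped there.
- The top-camera fit reads 8.0 rad.
- The automatic scene-camera fit read 8.4 rad, past the hard stop, probably because the bracket hides part of the screw. Comparing the wing tip with the hub by eye in that same picture gives about 7.96 rad.

I did not measure the foot's pressure on the template; I infer it from the screw being at its stop. In the last picture the brass weight and tape roll are where they were. The sanding block, jar and cup were outside that crop, and I felt no unexpected contact on the way.

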